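# Nip a hardwood block in the notched clamping board

### The arm

A 6-joint arm with a two-finger parallel gripper is mounted at the origin on a cart in front of the work surface, level with it; the furniture and walls round the work are solid. World frame = base frame: x ahead of the robot, y to its left, z up, the work surface at z = 0. Lengths are in m, angles in degrees, forces in N, time in s.
With the tool pointing down it reaches from about 0.275 to 0.775 m from the base axis. Payload 14.6 kg.
Tool frame: the origin (TCP) lies at the centre of the arm's flange, where the gripper is bolted on; the fingertips stand 173 mm ahead of it and the grasp point (between the pads) lies 155 mm ahead of it; z points along the fingers, y is the line along which they close (so a half turn about z gives the same grasp; the last joint's range is limited). The gripper opens to 85 mm and grips with 20 to 120 N. Pads are 22 mm wide; open, the fingers measure 114 mm over their backs; the gripper's body (76 mm by 85 mm) begins 54 mm behind the grasp point. The pads swing forward as they close: fully open they stand 13 mm farther back than shut.
Start: joints at [-72.095, 15.075, -2.767, 72.158, 0, 81.102], TCP at [0.237, -0.469, 0.405] pointing down, gripper open.
Joint ranges: [-151.79, 151.79], [-50.71, 97.33], [-67.44, 78.34], [-121.81, 120.89], [-77.56, 73.72], [-180, 180]. Speed limits (degrees/s): [108.29, 108.29, 147.25, 159.86, 180, 180].

### API

Orientations are given as a 3x3 rotation matrix whose columns are the frame's x, y, z axes.
In Python, from station import read_state, camera, camera_model, finish_job gives the robot as it stands. The module is installed in compiled form; this text tells all that it offers.
- The arm moves only by the tool jog_arm, never from a script. Its argument "series" is a list of rows, each a list of 7 numbers: the opening, from -1 (shut) to 1 (fully open), then the shift along the tool's x, y, z in cm, then the turn, a rotation vector about the tool's x, y, z in rad. A call has 1 to 20 rows; each row shifts and turns the commanded pose from where the row before left it, along the tool's axes as they then stand; what a row does not reach is not made up. A row lasts 1/8 s, in which the tool goes at most 62.5 mm and 10.7 degrees, less where a joint would pass 70% of its speed; a pose out of reach is approached as far as the arm can. A call with a gripper value outside its range is refused whole. The fingers move at their own pace and stop on an object; "grip_force" is the grip in N (left out, the last holds). Time passes only in rows, so rows that do not move let the fingers close. It gives the time, the measured TCP pose, the force, the opening and the grip force at its end, in the units of the state.
- read_state(): the state, without advancing time (a new reading comes with each control period).
- camera(name): name is "scene" or "side" or "wrist"; returns the picture (420x560x3 uint8, blue, green, red); there is no depth.
- camera_model(name): a dict with "K" (3x3 intrinsics, pixels), "k1" (the pictures are not rectified: a ray, as slopes to the right and down, at radius r is drawn at 1 + k1 r^2 times it, then the intrinsics apply), "cam_to_world" (4x4, takes a point from camera to world coordinates); the wrist camera has in their place "hand_eye" (4x4, takes a point from camera to tool coordinates, whose origin is the TCP and whose axes are the flange's). Camera axes: x right, y up, looking along -z (the intrinsics and any distortion apply to the point x, -y, -z); pixel columns grow to the right and rows downward; lengths in m; the calibration is good to about 2 mm. A picture is of the moment at which its call begins: read the wrist's pose just before it. camera_model takes no time and is no camera call.
- finish_job(): hands the job in; it is judged then, once.
The state is a dict: "t": time; "joint_pos": joint angles; "joint_vel": joint speeds; "tau": joint torques, N m; "tool_pos": TCP position; "ee_rot": TCP orientation; "force": force on the tool from outside, world axes, zero at the start; "ft_torque": the same for the moment, N m; "width": finger opening in m; "gripper_force": force on a finger pad.
Only numpy, scipy, OpenCV 4.12 (cv2) and the standard library are available. Lean on these libraries where they do the work, as an engineer would, in place of code of your own. Each camera call takes 0.05 s, during which the arm holds its last target. There are 200 camera calls.

### The job

Lay the hardwood block lengthwise on the two rails of the clamping board, between its jaws. Lift the release bar and, holding it up, slide the jaw along until the spring-loaded pad has met the block and pressed it against the fixed jaw, then let the bar drop fully into the nearest notch, so that the block stays nipped with the pad partly, not fully, pushed in. Do not ram the block or force the dropped catch against the notches, and leave the other things alone.

Things in the scene. Friction and masses are not known exactly. Their poses are not given: they have to be found in the camera images.
- hardwood_block: Plain dark hardwood block, 50 x 85 x 40 mm (x, y, z), 0.13 kg, loose on the bench; the smallest of the wooden blocks (the offcut beside it is 60 x 120 x 28). Origin at the centre of its underside, y along its 85 mm length.
- clamp_board: Board fixed to the bench: ply base 110 x 400 x 18 mm, two aluminium rails along it (14 wide, 20 mm either side of the middle line, tops 34 mm above the bench), a notched steel strip between them (tooth tops at 30 mm). Origin: centre of the underside; y along the rails, fixed jaw at -y, end stop at +y; z up. The block goes on top of both rails, length along y.
- fixed_jaw: Grey jaw 68 mm wide with a 4 mm wood lining, fixed on the board. Its origin and axes are those of the clamping board. Its flat face is at y = -150 mm, looks to +y, and stands to 74 mm above the bench.
- sliding_jaw: Grey carriage 68 x 60 mm, top 58 mm above the bench (boss round the stem to 62), sliding along the rails stiffly: about 8 N of friction plus the push of the pad's spring. Origin: middle of its length on the middle line, 34 mm above the bench; axes as the board's. Starts 38 to 108 mm to +y of the board's middle; closes toward -y.
- sprung_pad: Flat pad 56 wide, 34 high, 8 thick, on spring rods at the -y side of the sliding jaw. Origin: centre of its face (looks to -y); axes as the board's. Free, its face is 58 mm to -y of the sliding jaw's origin; it can be pushed in by 20 mm, to 38 mm, where it is solid. Spring: 3 N at first touch, rising 0.3 N a mm to 9 N.
- release_bar: Bar over the jaw (64 long in x, 14 thick in y, 16 high) on a 10 mm stem; pinch it across from above. Origin: its middle; axes as the board's. Moves only up and down: 86 mm above the bench with the catch (flat blade 5.5 mm thick in y, under the bar's middle) down in a notch, 93 with it on a tooth, 98 at the upper stop. Lifting takes 9 to 11 N; it springs down. Lifted 8 mm, the jaw slides.
- notch_channel: Plate that holds the notched strip; origin on the board's middle, 18 mm above the bench, axes as the board's. The strip has notches 7 mm wide, 8 mm deep, every 12 mm, and is screwed down through slots anywhere within 6 mm either way along y: where the notches are must be seen or felt.
- well_offcut: Bystander: wooden offcut 60 x 120 x 28 mm lying near the hardwood block (the two may lie in each other's place); not to be moved. Origin: centre of the underside, y along its length.
- carpenter_pencil: Bystander: flat pencil 15 x 156 x 8 mm on the bench in front of the board; not to be moved. Origin: centre of the underside.
- tape_measure: Bystander: tape measure 38 x 86 x 70 mm to the left; not to be moved. Origin: centre of the underside.
- block_plane: Bystander: block plane 48 x 160 x 49 mm to the right; not to be moved. Origin: centre of the underside.
There are look-alikes about, which are no part of the job. Leave any green or orange look-alike of the hardwood_block alone.

How it is judged (in metres and radians):
On the way, in this order (a step that is already met when the one before it is completed fails the run):
1. the block lies on both rails between the jaws (z of hardwood_block in the frame of clamp_board between 0.03 and 0.038 m and x of hardwood_block in the frame of clamp_board between -0.02 and 0.02 m and y of hardwood_block in the frame of clamp_board below 0.01 m), for 0.2 s.
2. with the bar held up, the sliding jaw presses its pad on the block (z of release_bar in the frame of clamp_board above 0.0925 m and y of sprung_pad in the frame of sliding_jaw above -0.056 m and contact force between sprung_pad and hardwood_block above 2 N), for 0.1 s.
At the end, for the whole second after the job is handed in: Block flat on both rails, lengthwise (within 0.08 rad), within 15 mm of the middle line, held between fixed jaw and pad (over 2 N each); pad pushed in 1.5 to 19 mm of its 20; catch down in a notch (bar within 2.5 mm of its lowest); all at rest (z of release_bar in the frame of clamp_board below 0.0885 m and y of sprung_pad in the frame of sliding_jaw between -0.0565 and -0.039 m and contact force between each of sprung_pad, fixed_jaw and hardwood_block above 2 N and z of hardwood_block in the frame of clamp_board between 0.031 and 0.038 m and x of hardwood_block in the frame of clamp_board between -0.015 and 0.015 m and angle between the y axis of hardwood_block and the y axis of clamp_board, either way round below 0.08 rad and angle between hardwood_block's own z axis and vertical below 0.06 rad and linear speed of each of sliding_jaw, hardwood_block below 0.005 m/s); the robot touches nothing.
It fails at once if the pad rams the block (over 25 N) (contact force between sprung_pad and hardwood_block above 25 N).
It fails at once if the catch is forced against the notches (over 25 N) (contact force between release_bar and notch_channel above 25 N).
It fails at once if another thing is disturbed (moved over 30 mm) (distance of any of well_offcut, carpenter_pencil, tape_measure, block_plane from where it was at the start of the episode above 0.03 m).
It also fails if it takes over 67 s, if anything falls off the work surface, if the arm or the gripper's body presses on something with over 40 N, if the wrist force passes 120 N, or if a joint passes its speed limit or range.

## Working session

There is one attempt and no reset: what is moved stays moved. The work goes in short steps, Python scripts to look and compute and a tool call to move; the robot and the scene stay as the last step left them, time stands still between calls to the robot, and variables do not carry over. Pictures are saved under pics/ and viewed, at most 10 in all, crops included, and the job is handed in when it is done.

Besides the shell and the picture viewer there is one more tool, called after ">>>" as name(argument=value, ...), one argument or row to a line, values as JSON. jog_arm: Moves the arm, as the interface text tells. Its arguments: {"type":"object","properties":{"series":{"type":"array"},"grip_force":{"type":"number"}},"required":["series"]}

```bash
mkdir -p pics; cat > h.py <<'E'
import numpy as np, cv2
from station import read_state, camera, camera_model, finish_job
def model(n,st=None):
    m=camera_model(n); K=np.array(m["K"]);k1=m["k1"]
    if n=="wrist":
        st=st or read_state(); T=np.eye(4);T[:3,:3]=np.array(st["ee_rot"]).reshape(3,3);T[:3,3]=st["tool_pos"]
        C=T@np.array(m["hand_eye"])
    else: C=np.array(m["cam_to_world"])
    return K,k1,C
def ray(M,uv):
    K,k1,C=M
    p=cv2.undistortPoints(np.array([[uv]],float),K,np.array([k1,0,0,0.]))[0,0]
    return C[:3,3],C[:3,:3]@np.array([p[0],-p[1],-1])
def onplane(M,uv,z):
    o,d=ray(M,uv); return o+d*(z-o[2])/d[2]
def proj(M,P):
    K,k1,C=M
    q=C[:3,:3].T@(np.array(P,float)-C[:3,3]); x=np.array([q[0],-q[1]])/-q[2]
    x=x*(1+k1*(x@x)); return K[:2,:2]@x+K[:2,2]
E
python3 - <<'E'
from h import *
s=read_state();print({k:np.round(v,3).tolist() for k,v in s.items()})
for n in("scene","side"):
    cv2.imwrite(f"pics/{n}0.png",camera(n)); K,k1,C=model(n); print(n,K.tolist(),k1,C.round(3).tolist())
m=camera_model("wrist");print(m)
E
```

```text
{'t': 0.0, 'joint_pos': [-72.096, 15.101, -2.804, 72.158, 0.002, 81.103], 'joint_vel': [0.19, -0.013, 0.003, 0.032, -0.024, -0.067], 'tau': [-0.007, -63.761, 38.457, 0.014, -0.001, 0.0], 'tool_pos': [0.237, -0.469, 0.404], 'ee_rot': [[0.893, 0.451, -0.0], [0.451, -0.893, 0.001], [0.0, -0.001, -1.0]], 'force': [0.056, 0.761, 0.021], 'ft_torque': [0.001, -0.037, 0.046], 'gripper_force': 0.0, 'width': 0.085}
scene [[480.91403418489597, 0.0, 274.4825918844074], [0.0, 480.91403418489597, 204.84792752530177], [0.0, 0.0, 1.0]] -0.01803372892268024 [[-0.772, 0.418, -0.478, -0.03], [-0.635, -0.509, 0.581, 0.739], [-0.0, 0.752, 0.659, 0.919], [0.0, 0.0, 0.0, 1.0]]
side [[459.20758038551634, 0.0, 286.81587477512323], [0.0, 459.20758038551634, 205.26393640924672], [0.0, 0.0, 1.0]] -0.05700012620345512 [[-1.0, 0.02, -0.018, 0.547], [-0.026, -0.58, 0.814, 1.16], [0.006, 0.814, 0.58, 0.897], [0.0, 0.0, 0.0, 1.0]]
{'K': array([[334.22256875,   0.        , 280.94488194],
       [  0.        , 334.22256875, 210.9550955 ],
       [  0.        ,   0.        ,   1.        ]]), 'k1': 0.009503536282103823, 'hand_eye': array([[-6.33807655e-05,  9.51145382e-01,  3.08743352e-01,
         7.99645116e-02],
       [ 9.99999833e-01,  2.37864115e-04, -5.27501559e-04,
        -4.46519327e-04],
       [-5.75169636e-04,  3.08743267e-01, -9.51145238e-01,
         3.01174178e-02],
       [ 0.00000000e+00,  0.00000000e+00,  0.00000000e+00,
         1.00000000e+00]])}
```

View pics/scene0.png

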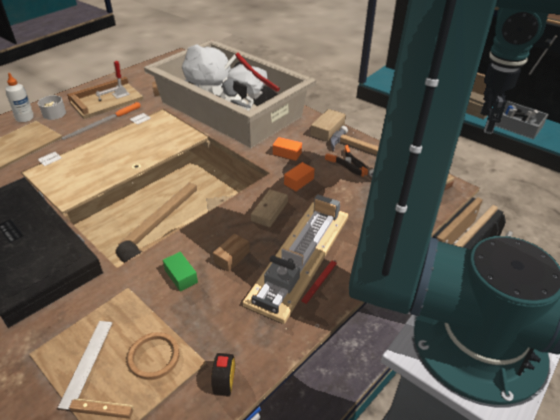

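View pics/side0.png

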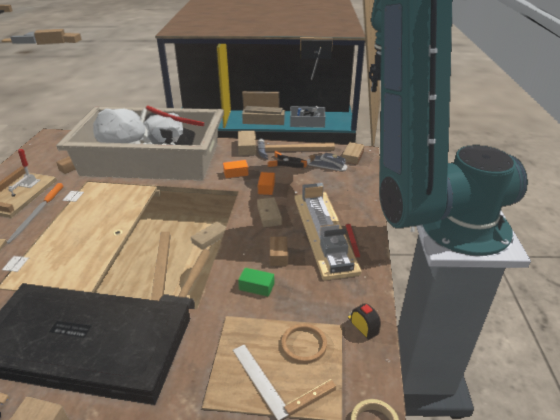

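```bash
python3 - <<'E'
from h import *
a=cv2.imread("pics/scene0.png")[185:325,200:360]; b=cv2.imread("pics/side0.png")[175:285,225:365]
a=cv2.resize(a,(480,420),interpolation=cv2.INTER_CUBIC)   # x3
b=cv2.resize(b,None,fx=2.25,fy=2.25,interpolation=cv2.INTER_CUBIC)
c=np.zeros((420,800,3),np.uint8);c[:,:480]=a;c[:b.shape[0],485:800]=b[:,:315]
cv2.imwrite("pics/crop1.png",c)
E
```

```text
(no output)
```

View pics/crop1.png

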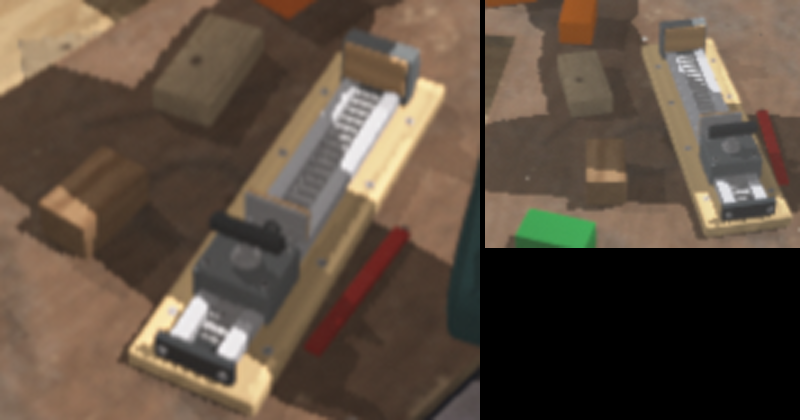

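Candidates for the block: scene (231,250), small, brown and tall; scene (268,207), larger, flatter, greyish with a knot (the offcut). The orange and green ones are look-alikes. I'll check their sizes.

```bash
python3 - <<'E'
from h import *
M=model("scene")
c=lambda x,y:(200+x/3-.33,185+y/3-.33)
def q(name,pts,z):
    P=[onplane(M,c(*p),z) for p in pts]
    print(name,[p[:2].round(3).tolist() for p in P],'sides',[round(float(np.linalg.norm(P[i]-P[(i+1)%len(P)])),3) for i in range(len(P))])
q('brown',[(40,203),(103,150),(150,180),(92,219)],.04)
q('grey',[(155,85),(203,15),(265,40),(208,108)],.028)
q('board',[(132,352),(258,408),(444,88)],.018)
q('fixedjaw top lining edge',[(345,38),(410,65)],.074)
q('bar',[(215,212),(285,240)],.094)
q('pad top',[(250,193),(310,215)],.068)
M2=model("side")
d=lambda x,y:(225+(x-485)/2.25,175+y/2.25)
for n,p,z in [('brown',(605,170),.04),('grey',(584,82),.028),('bar',(733,129),.094)]: print(n,onplane(M2,d(*p),z).round(3))
E
```

```text
brown [[0.612, 0.201], [0.614, 0.122], [0.559, 0.123], [0.566, 0.186]] sides [0.079, 0.055, 0.064, 0.048]
grey [[0.644, 0.021], [0.675, -0.085], [0.605, -0.094], [0.586, 0.013]] sides [0.11, 0.07, 0.109, 0.058]
board [[0.462, 0.254], [0.355, 0.232], [0.441, -0.155]] sides [0.109, 0.396, 0.409]
fixedjaw top lining edge [[0.518, -0.099], [0.452, -0.105]] sides [0.067, 0.067]
bar [[0.461, 0.154], [0.401, 0.143]] sides [0.061, 0.061]
pad top [[0.468, 0.102], [0.415, 0.09]] sides [0.053, 0.053]
brown [0.591 0.179 0.04 ]
grey [ 0.629 -0.023  0.028]
bar [0.433 0.159 0.094]
```

The brown block at scene (231,250) measures about 50x80, so it is the hardwood block. The greyish one measures about 60x110, which makes it the offcut. I'll move the wrist camera over them.

>>> jog_arm(
  series=[
    [1,0,0,0,0,0,-0.184],
    [1,0,0,0,0,0,-0.184],
    [1,0,0,0,0,0,-0.184],
    [1,0,0,0,0,0,-0.184],
    [1,0,0,0,0,0,-0.184],
    [1,0,0,0,0,0,-0.184],
    [1,4.5,2.25,0,0,0,0],
    [1,4.5,2.25,0,0,0,0],
    [1,4.5,2.25,0,0,0,0],
    [1,4.5,2.25,0,0,0,0],
    [1,4.5,2.25,0,0,0,0],
    [1,4.5,2.25,0,0,0,0],
    [1,4.5,2.25,0,0,0,0],
    [1,4.5,2.25,0,0,0,0],
    [1,4.5,2.25,0,0,0,0],
    [1,4.5,2.25,0,0,0,0],
    [1,4.5,2.25,0,0,0,0],
    [1,4.5,2.25,0,0,0,0],
    [1,4.5,2.25,0,0,0,0],
    [1,0,0,0,0,0,0],
  ],
)

```text
t: 2.6
tool_pos: [0.5295, 0.1191, 0.4038]
ee_rot: [[-0.004, 1.0, -0.001], [1.0, 0.004, 0.0], [0.0, -0.001, -1.0]]
force: [-0.9, -0.6, -1.3]
width: 0.0855
gripper_force: 0.0
```

```bash
python3 - <<'E'
from h import *
s=read_state();print(s["t"],np.round(s["joint_pos"],1),np.round(s["tool_pos"],4),np.round(s["ee_rot"],4).tolist(),s["force"])
np.save("s1.npy",s,allow_pickle=True)
cv2.imwrite("pics/w1.png",camera("wrist"))
E
```

```text
2.6 [ 4.1 16.9 -0.3 72.9  0.  93.8] [0.5295 0.1191 0.4038] [[-0.0044, 1.0, -0.001], [1.0, 0.0044, 0.0002], [0.0002, -0.001, -1.0]] [-0.90358323 -0.59119313 -1.25284377]
```

View pics/w1.png

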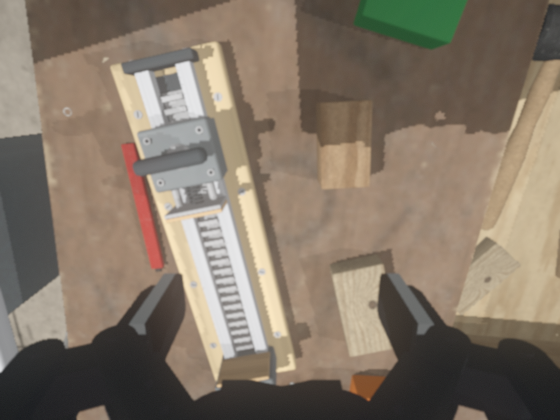

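The wrist picture shows the brown block at (319-371, 100-188), the offcut at (362,305), the bar at (171,162), the pad at (195,212), the fixed jaw at (247,365), and the notches between the rails at rows 215-350.

```bash
python3 - <<'E'
from h import *
s=np.load("s1.npy",allow_pickle=True).item(); M=model("wrist",s)
im=cv2.imread("pics/w1.png")
for n,pts,z in [('blk top',[(371,99),(371,187)],.04),('blk bottom-left',[(318,101),(319,188)],0.0),('blk lefttop',[(318,101),(319,188)],.04),
 ('barends',[(137,169),(204,155)],.09),('base top corners',[(113,66),(215,42),(295,370)],.018),('fixed jaw',[(219,357),(270,350)],.074),('pad top',[(167,214),(221,207)],.068)]:
    print(n,[onplane(M,p,z)[:2].round(4).tolist() for p in pts])
a=cv2.resize(im[85:200,300:390],None,fx=4,fy=4,interpolation=cv2.INTER_CUBIC)
b=cv2.resize(im[40:385,105:305],None,fx=1.7,fy=1.7,interpolation=cv2.INTER_CUBIC)
c=np.zeros((590,720,3),np.uint8);c[:a.shape[0],:360]=a;c[:586,370:710]=b[:586];cv2.imwrite("pics/crop2.png",c)
E
```

```text
blk top [[0.6144, 0.2023], [0.622, 0.1169]]
blk bottom-left [[0.5686, 0.2005], [0.5734, 0.1056]]
blk lefttop [[0.5644, 0.2004], [0.5688, 0.1156]]
barends [[0.4064, 0.1441], [0.4645, 0.1564]]
base top corners [[0.3649, 0.2318], [0.4658, 0.2536], [0.5493, -0.1371]]
fixed jaw [[0.4626, -0.0669], [0.5186, -0.0574]]
pad top [[0.42, 0.0962], [0.4724, 0.1035]]
```

View pics/crop2.png

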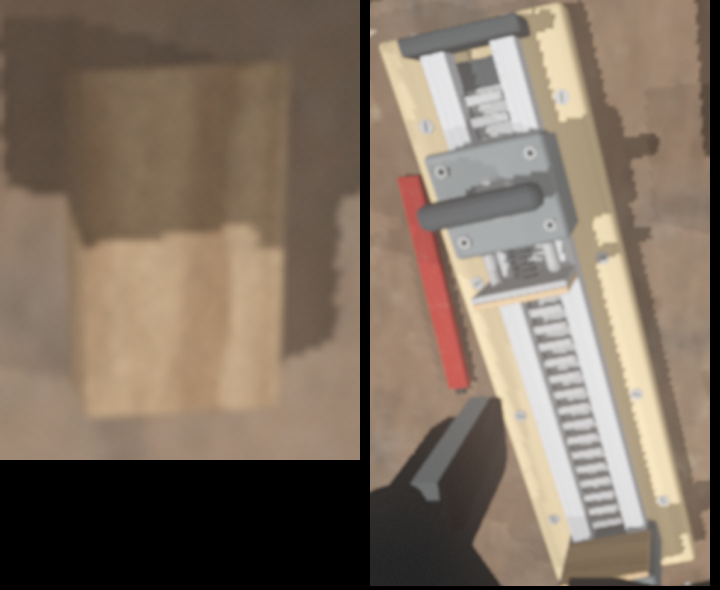

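```bash
cat > b.py <<'E'
from h import *
E
python3 - <<'E'
from h import *
s=np.load("s1.npy",allow_pickle=True).item(); M=model("wrist",s)
A=lambda x,y:(300+x/4-.37,85+y/4-.37); B=lambda x,y:(105+(x-370)/1.7-.2,40+y/1.7-.2)
P=lambda f,p,z:onplane(M,f(*p),z)[:2]
for n,f,pts,z in [('blk TR,BR,BL,TL',A,[(290,62),(281,405),(85,415),(75,68)],.04),
 ('railL out',B,[(419,55),(572,540)],.034),('railR out',B,[(513,38),(645,528)],.034),('jawtop',B,[(426,157),(457,258),(577,221),(546,132)],.058),
 ('baseR',B,[(560,5),(692,557)],.018),('pad',B,[(474,304),(573,289)],.068),('bar',B,[(425,218),(537,194)],.094)]:
    Q=[P(f,p,z) for p in pts]; print(n,[q.round(4).tolist() for q in Q],[round(float(np.degrees(np.arctan2(*(Q[i]-Q[i-1])[::-1]))),1) for i in range(1,len(Q))])
L=[P(B,p,.034) for p in [(419,55),(572,540)]];R=[P(B,p,.034) for p in [(513,38),(645,528)]]
top=(L[0]+R[0])/2;bot=(L[1]+R[1])/2;d=top-bot;d/=np.linalg.norm(d);x=np.array([d[1],-d[0]])
print('rail mid',top.round(4),bot.round(4),'yaw',np.degrees(np.arctan2(-d[0],d[1])).round(2),'width',np.linalg.norm(L[1]-R[1]), 'len',np.linalg.norm(top-bot))
o=bot+.15*d;print('board origin',o.round(4))
for n,p,z in [('bar',(481,206),.094),('padtop',(523,296),.068),('jaw',(502,192),.058)]:
    w=P(B,p,z)-o;print(n,'board xy',(w@x).round(4),(w@d).round(4))
E
```

```text
blk TR,BR,BL,TL [[0.6156, 0.2013], [0.6207, 0.1181], [0.5707, 0.1152], [0.5648, 0.1998]] [-86.5, -176.7, 94.0]
railL out [[0.3908, 0.2251], [0.4594, -0.1031]] [-78.2]
railR out [[0.4434, 0.2341], [0.5128, -0.0922]] [-78.0]
jawtop [[0.3976, 0.1722], [0.408, 0.1158], [0.4777, 0.1376], [0.4634, 0.1856]] [-79.5, 17.4, 106.6]
baseR [[0.4673, 0.253], [0.5482, -0.1329]] [-78.2]
pad [[0.4185, 0.0914], [0.4753, 0.1007]] [9.2]
bar [[0.4083, 0.1457], [0.4647, 0.1579]] [12.2]
rail mid [0.4171 0.2296] [ 0.4861 -0.0976] yaw 11.9 width 0.05456584302500034 len 0.33446587745233175
board origin [0.4552 0.0491]
bar board xy 0.0031 0.1043
padtop board xy 0.0015 0.048
jaw board xy 0.0038 0.1059
```

>>> jog_arm(
  series=[
    [1,0,0,0,0,0,-0.062],
    [1,1.76,3.3,0,0,0,0],
    [1,1.76,3.3,0,0,0,0],
    [1,0,0,4.5,0,0,0],
    [1,0,0,4.5,0,0,0],
    [1,0,0,4.5,0,0,0],
    [1,0,0,4.0,0,0,0],
    [1,0,0,2.5,0,0,0],
    [1,0,0,1.5,0,0,0],
    [1,0,0,0.8,0,0,0],
    [1,0,0,0,0,0,0],
    [-1,0,0,0,0,0,0],
    [-1,0,0,0,0,0,0],
    [-1,0,0,0,0,0,0],
    [-1,0,0,0,0,0,0],
    [-1,0,0,0,0,0,0],
    [-1,0,0,0,0,0,0],
    [-1,0,0,0,0,0,0],
  ],
  grip_force=40,
)

```text
t: 4.9
tool_pos: [0.5925, 0.156, 0.1825]
ee_rot: [[-0.063, 0.998, 0.001], [0.998, 0.063, 0.0], [0.0, 0.001, -1.0]]
force: [-1.1, -0.3, 5.7]
width: 0.0494
gripper_force: 42.0
```

>>> jog_arm(
  series=[
    [-1,0,0,-2,0,0,0],
    [-1,0,0,-4,0,0,0],
    [-1,0,0,-4,0,0,0],
    [-1,0,0,-2,0,0,-0.145],
    [-1,-2.03,-1.65,0,0,0,0],
    [-1,-4,-3.5,0,0,0,0],
    [-1,-4,-3.5,0,0,0,0],
    [-1,-4,-3.5,0,0,0,0],
    [-1,-4,-3.5,0,0,0,0],
    [-1,0,0,0,0,0,0],
    [-1,0,0,3.5,0,0,0],
    [-1,0,0,2.5,0,0,0],
    [-1,0,0,1.7,0,0,0],
    [-1,0,0,0,0,0,0],
    [-1,0,0,0,0,0,0],
  ],
)

```text
t: 6.78
tool_pos: [0.4768, -0.0525, 0.2254]
ee_rot: [[-0.207, 0.978, 0.001], [0.978, 0.207, -0.0], [-0.0, 0.001, -1.0]]
force: [-0.3, -0.5, -0.5]
width: 0.0495
gripper_force: 42.1
```

```bash
python3 - <<'E'
from h import *
s=read_state();print(s["t"],np.round(s["tool_pos"],4),np.round(s["ee_rot"],3).tolist(),s["width"])
w=camera("wrist");sc=camera("side");np.save("s2.npy",s,allow_pickle=True)
cv2.imwrite("pics/w2.png",w);cv2.imwrite("pics/sd2.png",sc)
c=np.zeros((420,800,3),np.uint8);c[:,:480]=w[:,40:520]
c[:,485:800]=cv2.resize(sc[170:275,285:364],(315,420),interpolation=cv2.INTER_CUBIC)
cv2.imwrite("pics/c3.png",c)
E
```

```text
6.775 [ 0.4768 -0.0525  0.2254] [[-0.207, 0.978, 0.001], [0.978, 0.207, -0.0], [-0.0, 0.001, -1.0]] 0.04953709701175469
```

View pics/c3.png

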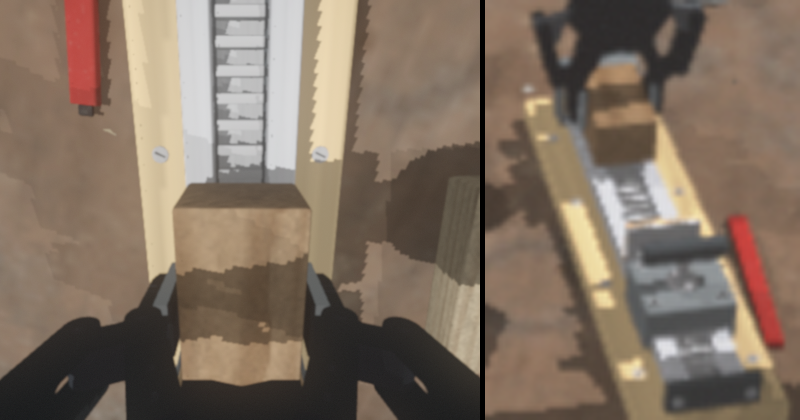

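The block hangs square over the two rails. Its +y edge is at row 208 of the wrist view, and the bright tooth tops lie above it. From here I can work out the gap to the jaw and the notch phase.

```bash
python3 - <<'E'
from h import *
s=np.load("s2.npy",allow_pickle=True).item(); M=model("wrist",s)
o=np.array([.4552,.0491]);a=np.radians(11.95);d=np.array([-np.sin(a),np.cos(a)]);x=np.array([d[1],-d[0]])
bd=lambda uv,z:(lambda w:np.array([w@x,w@d]))(onplane(M,uv,z)[:2]-o)
print('block top edge',bd((216,208),.083).round(4),bd((349,208),.083).round(4),'bottom edge',bd((224,184),.043).round(4),bd((337,184),.043).round(4))
print('rails out',bd((218,60),.034),bd((342,60),.034))
g=cv2.cvtColor(cv2.imread("pics/w2.png"),cv2.COLOR_BGR2GRAY)
r=np.arange(2,182);p=g[2:182,262:298].astype(float).mean(1)
y=np.array([bd((280,v),.030)[1] for v in r])
print(' '.join(f"{v*1000:.1f}:{q:.0f}" for v,q in zip(y,p)))
E
```

```text
block top edge [-0.0219 -0.0596] [ 0.0249 -0.0596] bottom edge [-0.0256 -0.0605] [ 0.0272 -0.0605]
rails out [-0.0267662  -0.00654229] [ 0.02796783 -0.00654836]
16.7:173 16.3:173 16.0:182 15.6:196 15.2:203 14.8:203 14.5:203 14.1:203 13.7:203 13.3:203 12.9:202 12.6:202 12.2:202 11.8:196 11.4:178 11.0:147 10.7:127 10.3:128 9.9:148 9.5:173 9.1:183 8.7:186 8.3:186 7.9:185 7.6:185 7.2:184 6.8:183 6.4:184 6.0:183 5.6:183 5.2:183 4.8:183 4.4:178 4.0:182 3.6:197 3.2:205 2.8:205 2.4:205 2.0:204 1.6:204 1.2:204 0.8:203 0.4:203 0.0:200 -0.4:188 -0.8:160 -1.2:135 -1.6:143 -2.0:169 -2.4:180 -2.8:183 -3.2:183 -3.6:183 -4.0:183 -4.4:182 -4.9:182 -5.3:181 -5.7:182 -6.1:182 -6.5:182 -6.9:181 -7.3:174 -7.7:170 -8.2:184 -8.6:199 -9.0:205 -9.4:205 -9.8:205 -10.3:204 -10.7:204 -11.1:203 -11.5:203 -11.9:201 -12.4:189 -12.8:167 -13.2:159 -13.6:172 -14.1:180 -14.5:183 -14.9:183 -15.4:183 -15.8:182 -16.2:181 -16.7:180 -17.1:180 -17.5:180 -18.0:180 -18.4:179 -18.8:175 -19.3:165 -19.7:161 -20.1:178 -20.6:196 -21.0:203 -21.5:204 -21.9:203 -22.3:203 -22.8:203 -23.2:202 -23.7:202 -24.1:199 -24.6:192 -25.0:187 -25.5:186 -25.9:187 -26.4:188 -26.8:186 -27.3:183 -27.7:181 -28.2:179 -28.6:178 -29.1:177 -29.5:177 -30.0:175 -30.4:170 -30.9:160 -31.3:148 -31.8:155 -32.3:181 -32.7:198 -33.2:203 -33.7:204 -34.1:203 -34.6:203 -35.0:202 -35.5:202 -36.0:201 -36.4:197 -36.9:192 -37.4:187 -37.9:185 -38.3:184 -38.8:181 -39.3:177 -39.7:174 -40.2:173 -40.7:173 -41.2:173 -41.6:171 -42.1:165 -42.6:155 -43.1:140 -43.6:139 -44.0:165 -44.5:190 -45.0:199 -45.5:199 -46.0:198 -46.5:197 -47.0:197 -47.4:196 -47.9:194 -48.4:190 -48.9:183 -49.4:177 -49.9:175 -50.4:175 -50.9:176 -51.4:176 -51.9:176 -52.4:173 -52.9:167 -53.4:157 -53.9:145 -54.4:132 -54.9:120 -55.4:117 -55.9:125 -56.4:133 -56.9:134 -57.4:129 -57.9:123 -58.4:119 -58.9:118 -59.4:118 -59.9:117 -60.5:116 -61.0:116 -61.5:116 -62.0:115
```

>>> jog_arm(
  series=[
    [-1,0,0,0.4,0,0,0],
    [-1,0,0,0.3,0,0,0],
    [-1,0,0,0.2,0,0,0],
    [-1,0,0,0,0,0,0],
    [-1,0,0,0,0,0,0],
  ],
)

```text
t: 7.5
tool_pos: [0.4763, -0.0527, 0.2164]
ee_rot: [[-0.206, 0.978, 0.0], [0.978, 0.206, -0.0], [-0.0, 0.0, -1.0]]
force: [-6.6, 0.8, 18.9]
width: 0.0495
gripper_force: 44.4
```

>>> jog_arm(
  series=[
    [1,0,0,-0.1,0,0,0],
    [1,0,0,0,0,0,0],
    [1,0,0,0,0,0,0],
    [1,0,0,0,0,0,0],
    [1,0,0,-2,0,0,0],
    [1,0,0,-4,0,0,0],
    [1,0,0,-3.5,0,0,-0.1745],
    [1,0,0,0,0,0,-0.1745],
    [1,0,0,0,0,0,-0.1745],
    [1,0,0,0,0,0,-0.1745],
    [1,0,0,0,0,0,-0.1745],
    [1,0,0,0,0,0,-0.1745],
    [1,0,0,0,0,0,-0.1745],
    [1,0,0,0,0,0,-0.1745],
    [1,0,0,0,0,0,-0.1745],
    [0.2,-0.3,5.2,0,0,0,0],
    [0.2,0,5.2,0,0,0,0],
    [0.2,0,5.2,0,0,0,0],
    [0.2,0,5.1,0,0,0,0],
    [0.2,0,0,0,0,0,0],
  ],
  grip_force=20,
)

```text
t: 10.0
tool_pos: [0.4357, 0.1529, 0.3116]
ee_rot: [[-0.978, -0.21, -0.0], [-0.21, 0.978, 0.0], [0.0, 0.0, -1.0]]
force: [-0.4, 0.3, -0.3]
width: 0.0513
gripper_force: 0.0
```

```bash
python3 - <<'E'
from h import *
s=read_state();print(s["t"],np.round(s["joint_pos"],1),np.round(s["tool_pos"],4),np.round(s["ee_rot"],3).tolist(),s["width"],s["force"])
w=camera("wrist");sc=camera("side");np.save("s3.npy",s,allow_pickle=True)
cv2.imwrite("pics/w3.png",w);cv2.imwrite("pics/sd3.png",sc)
c=np.zeros((420,800,3),np.uint8);c[:,:480]=w[:,40:520]
c[:,485:800]=cv2.resize(sc[170:275,285:364],(315,420),interpolation=cv2.INTER_CUBIC)
cv2.imwrite("pics/c4.png",c)
E
```

```text
10.0 [  9.2  11.9 -22.2  55.9   0.   -2.9] [0.4357 0.1529 0.3116] [[-0.978, -0.21, -0.0], [-0.21, 0.978, 0.0], [0.0, 0.0, -1.0]] 0.05129110590320625 [-0.3779821   0.29106865 -0.26052651]
```

View pics/c4.png

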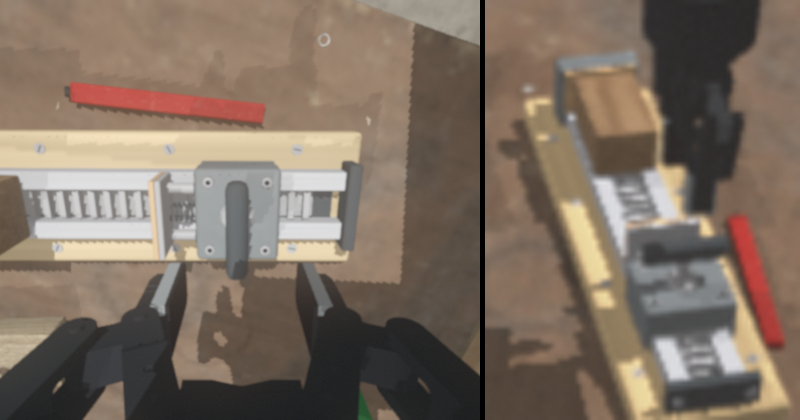

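The block lies on the rails against neither jaw. The bar is in view at cols 265-287, row 230 of the full image. I'll work out its exact offset from the tool.

```bash
python3 - <<'E'
from h import *
s=np.load("s3.npy",allow_pickle=True).item(); M=model("wrist",s)
R=np.array(s["ee_rot"]);t=np.array(s["tool_pos"])
g=cv2.imread("pics/w3.png").max(2)
for v in (195,205,250,262,272):
    dark=np.where(g[v,250:305]<75)[0]+250
    if len(dark): 
        e=[(R.T@(onplane(M,(u,v),.090)-t))[:2].round(4).tolist() for u in (dark[0]-.5,dark[-1]+.5)]; print(v,dark[0],dark[-1],e)
# notches seen from here, in tool y
r=g[205:220,62:200].astype(int).mean(0);y=[(R.T@(onplane(M,(u,212),.030)-t))[1]*1000 for u in range(62,200)]
print(' '.join(f"{a:.1f}:{b:.0f}" for a,b in zip(y,r)))
for u,v,z in((18,175,.074),(22,240,.074)): print('blk',(R.T@(onplane(M,(u+40,v),z)-t))[:2])
E
```

```text
272 283 285 [[-0.0248, 0.0015], [-0.0248, 0.0034]]
-172.2:104 -171.4:105 -170.6:107 -169.9:110 -169.1:114 -168.3:118 -167.5:121 -166.7:122 -165.9:124 -165.2:124 -164.4:125 -163.6:124 -162.8:123 -162.0:120 -161.2:119 -160.5:120 -159.7:121 -158.9:124 -158.1:131 -157.3:142 -156.5:155 -155.7:171 -155.0:184 -154.2:193 -153.4:197 -152.6:198 -151.8:196 -151.0:185 -150.3:163 -149.5:140 -148.7:129 -147.9:127 -147.1:132 -146.3:146 -145.5:161 -144.8:170 -144.0:179 -143.2:188 -142.4:196 -141.6:200 -140.8:201 -140.0:199 -139.3:192 -138.5:172 -137.7:147 -136.9:134 -136.1:131 -135.3:133 -134.5:145 -133.8:161 -133.0:172 -132.2:179 -131.4:187 -130.6:194 -129.8:199 -129.0:201 -128.3:201 -127.5:197 -126.7:181 -125.9:156 -125.1:138 -124.3:133 -123.5:135 -122.7:147 -122.0:166 -121.2:177 -120.4:182 -119.6:187 -118.8:194 -118.0:200 -117.2:202 -116.4:202 -115.7:198 -114.9:186 -114.1:163 -113.3:143 -112.5:135 -111.7:138 -110.9:150 -110.1:168 -109.4:181 -108.6:185 -107.8:187 -107.0:192 -106.2:200 -105.4:204 -104.6:205 -103.8:203 -103.0:193 -102.3:172 -101.5:148 -100.7:136 -99.9:141 -99.1:155 -98.3:172 -97.5:182 -96.7:185 -95.9:187 -95.2:192 -94.4:199 -93.6:203 -92.8:204 -92.0:203 -91.2:196 -90.4:178 -89.6:153 -88.8:140 -88.1:146 -87.3:158 -86.5:172 -85.7:181 -84.9:183 -84.1:185 -83.3:190 -82.5:198 -81.7:203 -81.0:204 -80.2:203 -79.4:199 -78.6:185 -77.8:160 -77.0:141 -76.2:143 -75.4:158 -74.6:172 -73.8:180 -73.1:184 -72.3:194 -71.5:213 -70.7:228 -69.9:234 -69.1:233 -68.3:224 -67.5:209 -66.7:201 -65.9:204 -65.1:208 -64.4:207
blk [ 0.03480632 -0.13952583]
blk [-0.00934667 -0.1459046 ]
```

```bash
python3 - <<'E'
from h import *
s=np.load("s3.npy",allow_pickle=True).item(); M=model("wrist",s)
R=np.array(s["ee_rot"]);t=np.array(s["tool_pos"])
g=cv2.imread("pics/w3.png").max(2)
for v in (195,210,230,245,258): print(v,g[v,258:294].tolist())
for u in (265,276,287): print(u,(R.T@(onplane(M,(u,230),.092)-t)).round(4))
E
```

```text
195 [167, 167, 167, 167, 167, 164, 152, 129, 112, 110, 113, 114, 115, 117, 117, 117, 117, 117, 117, 115, 115, 115, 113, 112, 108, 106, 103, 100, 96, 99, 117, 140, 153, 156, 155, 156]
210 [166, 167, 173, 180, 186, 188, 180, 155, 122, 110, 111, 114, 115, 116, 117, 117, 117, 117, 115, 116, 115, 114, 113, 110, 108, 105, 103, 100, 95, 95, 104, 117, 130, 148, 161, 164]
230 [167, 167, 167, 167, 167, 167, 159, 140, 115, 106, 109, 112, 114, 115, 116, 116, 116, 116, 115, 114, 114, 114, 111, 109, 107, 104, 101, 97, 92, 92, 104, 127, 148, 161, 165, 165]
245 [164, 164, 164, 164, 163, 163, 157, 142, 117, 105, 107, 109, 112, 114, 115, 117, 115, 114, 114, 113, 113, 111, 109, 107, 104, 101, 100, 96, 90, 91, 105, 126, 138, 148, 158, 163]
258 [147, 147, 146, 146, 147, 146, 142, 128, 108, 101, 104, 107, 109, 112, 113, 115, 115, 114, 113, 112, 110, 107, 106, 103, 101, 101, 97, 92, 87, 95, 111, 126, 132, 139, 144, 146]
265 [ 0.0047 -0.0091  0.2196]
276 [ 0.0047 -0.0025  0.2196]
287 [0.0047 0.0042 0.2196]
```

>>> jog_arm(
  series=[
    [0.2,0.4,-0.19,2,0,0,0],
    [0.2,0,0,2.5,0,0,0],
    [0.2,0,0,1.5,0,0,0],
    [0.2,0,0,0.85,0,0,0],
    [-0.2,0,0,0,0,0,0],
    [-0.5,0,0,0,0,0,0],
    [-0.55,0,0,0,0,0,0],
    [-0.55,0,0,0,0,0,0],
  ],
  grip_force=20,
)

```text
t: 11.1
tool_pos: [0.4332, 0.1478, 0.2435]
ee_rot: [[-0.978, -0.206, 0.001], [-0.206, 0.978, 0.0], [-0.001, -0.0, -1.0]]
force: [-0.7, -0.7, -0.0]
width: 0.0193
gripper_force: 0.0
```

>>> jog_arm(
  series=[
    [-0.6,0,0,0,0,0,0],
    [-0.63,0,0,0,0,0,0],
    [-0.63,0,0,0,0,0,0],
  ],
  grip_force=20,
)

```text
t: 11.48
tool_pos: [0.4331, 0.1481, 0.2434]
ee_rot: [[-0.978, -0.207, 0.0], [-0.207, 0.978, 0.001], [-0.001, 0.001, -1.0]]
force: [-1.3, 6.1, 4.3]
width: 0.0158
gripper_force: 3.0
```

>>> jog_arm(
  series=[
    [-0.63,0,0.09,0,0,0,0],
    [-0.63,0,0,0,0,0,0],
    [-0.67,0,0,0,0,0,0],
    [-0.7,0,0,0,0,0,0],
    [-0.7,0,0,0,0,0,0],
  ],
  grip_force=20,
)

```text
t: 12.1
tool_pos: [0.4329, 0.1488, 0.2432]
ee_rot: [[-0.978, -0.206, -0.0], [-0.206, 0.978, 0.001], [0.0, 0.001, -1.0]]
force: [-2.4, 4.8, 2.2]
width: 0.0136
gripper_force: 19.9
```

>>> jog_arm(
  series=[
    [-1,0,0.04,0,0,0,0],
    [-1,0,0,0,0,0,0],
    [-1,0,0,-0.3,0,0,0],
    [-1,0,0,-0.3,0,0,0],
    [-1,0,0,-0.3,0,0,0],
    [-1,0,0,-0.1,0,0,0],
    [-1,0,0,0,0,0,0],
    [-1,0,0,0,0,0,0],
  ],
  grip_force=50,
)

```text
t: 13.1
tool_pos: [0.4328, 0.149, 0.2531]
ee_rot: [[-0.978, -0.206, -0.0], [-0.206, 0.978, -0.0], [0.0, -0.0, -1.0]]
force: [1.7, 1.7, -9.8]
width: 0.013
gripper_force: 48.8
```

>>> jog_arm(
  series=[
    [-1,0,-0.3,0,0,0,0],
    [-1,0,-0.7,0,0,0,0],
    [-1,0,-1,0,0,0,0],
    [-1,0,-1,0,0,0,0],
    [-1,0,-1,0,0,0,0],
    [-1,0,-1,0,0,0,0],
    [-1,0,-1,0,0,0,0],
    [-1,0,-1,0,0,0,0],
    [-1,0,-1,0,0,0,0],
    [-1,0,-0.7,0,0,0,0],
    [-1,0,-0.3,0,0,0,0],
    [-1,0,0,0,0,0,0],
  ],
)

```text
t: 14.6
tool_pos: [0.4514, 0.061, 0.2531]
ee_rot: [[-0.979, -0.206, -0.0], [-0.206, 0.979, 0.001], [-0.0, 0.001, -1.0]]
force: [2.6, 4.4, -9.6]
width: 0.013
gripper_force: 49.0
```

>>> jog_arm(
  series=[
    [-1,0,-0.2,0,0,0,0],
    [-1,0,-0.2,0,0,0,0],
    [-1,0,-0.2,0,0,0,0],
    [-1,0,-0.2,0,0,0,0],
    [-1,0,-0.2,0,0,0,0],
    [-1,0,-0.2,0,0,0,0],
    [-1,0,-0.2,0,0,0,0],
    [-1,0,-0.2,0,0,0,0],
    [-1,0,-0.2,0,0,0,0],
    [-1,0,-0.2,0,0,0,0],
    [-1,0,-0.2,0,0,0,0],
    [-1,0,-0.2,0,0,0,0],
    [-1,0,-0.2,0,0,0,0],
    [-1,0,-0.2,0,0,0,0],
    [-1,0,-0.2,0,0,0,0],
    [-1,0,0,0,0,0,0],
    [-1,0,0,0,0,0,0],
  ],
)

```text
t: 16.73
tool_pos: [0.4574, 0.0323, 0.253]
ee_rot: [[-0.978, -0.207, -0.0], [-0.207, 0.978, 0.003], [-0.0, 0.003, -1.0]]
force: [1.5, 13.1, -8.9]
width: 0.0132
gripper_force: 49.1
```

```bash
python3 - <<'E'
from h import *
s=read_state();print(s["t"],np.round(s["tool_pos"],4),s["width"],np.round(s["force"],1))
p=np.array(s["tool_pos"])[:2]-[.4328,.149];d=np.array([-.206,.9785]);print('moved along y',p@d,'x',p@[.9785,.206])
w=camera("wrist");sc=camera("side");np.save("s4.npy",s,allow_pickle=True)
cv2.imwrite("pics/w4.png",w);cv2.imwrite("pics/sd4.png",sc)
c=np.zeros((420,800,3),np.uint8);c[:,:480]=w[:,40:520]
c[:,485:800]=cv2.resize(sc[170:275,285:364],(315,420),interpolation=cv2.INTER_CUBIC)
cv2.imwrite("pics/c5.png",c)
E
```

```text
16.725 [0.4574 0.0323 0.253 ] 0.01324006977361005 [ 1.5 13.1 -8.9]
moved along y -0.1192769622300463 x 1.1551443027595781e-05
```

View pics/c5.png

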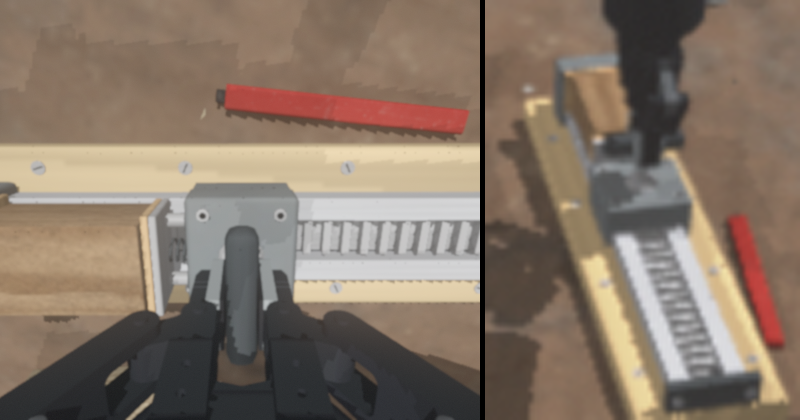

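>>> jog_arm(
  series=[
    [-1,0,-0.07,0,0,0,0],
    [-1,0,0,0,0,0,0],
    [-1,0,0,0.2,0,0,0],
    [-1,0,0,0.15,0,0,0],
    [-1,0,0,0,0,0,0],
  ],
)

```text
t: 17.45
tool_pos: [0.4575, 0.0317, 0.2495]
ee_rot: [[-0.978, -0.207, -0.0], [-0.207, 0.978, 0.003], [-0.0, 0.003, -1.0]]
force: [2.5, 14.0, -9.4]
width: 0.0128
gripper_force: 49.2
```

>>> jog_arm(
  series=[
    [-1,0,0,0.15,0,0,0],
    [-1,0,0,0.1,0,0,0],
    [-1,0,0,0,0,0,0],
  ],
)

```text
t: 17.82
tool_pos: [0.4575, 0.0317, 0.247]
ee_rot: [[-0.978, -0.207, -0.0], [-0.207, 0.978, 0.004], [-0.0, 0.004, -1.0]]
force: [2.1, 13.3, -8.5]
width: 0.0131
gripper_force: 49.2
```

Still -8.5 N, so the blade is entering the notch. I'll lower it the rest of the way.

>>> jog_arm(
  series=[
    [-1,0,0,0.15,0,0,0],
    [-1,0,0,0.15,0,0,0],
    [-1,0,0,0.05,0,0,0],
    [-1,0,0,0,0,0,0],
  ],
)

```text
t: 18.32
tool_pos: [0.4575, 0.0317, 0.2435]
ee_rot: [[-0.978, -0.207, -0.0], [-0.207, 0.978, 0.004], [-0.0, 0.004, -1.0]]
force: [1.1, 14.3, -7.0]
width: 0.0129
gripper_force: 49.3
```

>>> jog_arm(
  series=[
    [-0.6,0,0,0,0,0,0],
    [-0.4,0,0,0,0,0,0],
    [-0.2,0,0,0,0,0,0],
    [-0.2,0,0,0,0,0,0],
    [-0.2,0,0,-0.5,0,0,0],
    [-0.2,0,0,-2,0,0,0],
    [-0.2,0,0,-4,0,0,0],
    [-0.2,0,0,-4,0,0,0],
    [-0.2,0,0,0,0,0,0],
    [-0.2,0,0,0,0,0,0],
  ],
  grip_force=20,
)

```text
t: 19.58
tool_pos: [0.4576, 0.0309, 0.3484]
ee_rot: [[-0.979, -0.206, -0.0], [-0.206, 0.979, -0.0], [0.0, 0.0, -1.0]]
force: [-0.2, -0.5, -0.7]
width: 0.0341
gripper_force: 0.0
```

```bash
python3 - <<'E'
from h import *
s=read_state();print(s["t"],np.round(s["tool_pos"],4),s["width"],np.round(s["force"],1))
w=camera("wrist");sc=camera("side")
c=np.zeros((420,800,3),np.uint8);c[:,:480]=w[:,40:520]
c[:,485:800]=cv2.resize(sc[170:275,285:364],(315,420),interpolation=cv2.INTER_CUBIC)
cv2.imwrite("pics/c6.png",c)
E
```

```text
19.575 [0.4576 0.0309 0.3484] 0.034082120366900726 [-0.2 -0.5 -0.7]
```

View pics/c6.png

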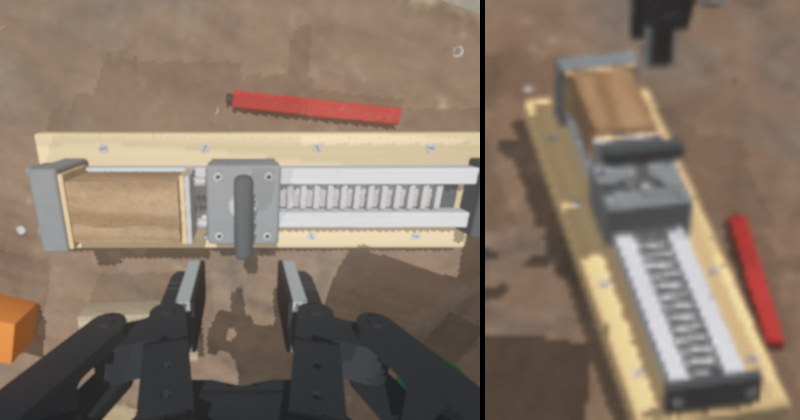

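The block is nipped between the fixed jaw (col ~65) and the pad (col ~187). The bar is down and the gripper is clear of everything.

```bash
python3 -c "
from h import *
print(finish_job())"
```

```text
the job is handed in; nothing more can be done
None
```

The job is handed in: the hardwood block lies on both rails, nipped between the fixed jaw and the pad, with the pad pushed in about 9 mm by my estimate. The bar was back at its starting height, in a notch, when I let go; the verdict was not shown to me.

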